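# Put the desk things back in their places

## Task

Put away the things on the black desk pad (their doubles at the back of the desk do not matter): lay the stapler, the box of paper clips and the eraser each flat inside the white tray shaped for it (the long narrow one, the broad one and the small one), centred and lengthwise with the tray, and stand the rubber stamp upright in the middle of the closed lid of the ink pad that is on the desk pad. Leave the mouse and the magnifying glass where they are.

Things in the scene. Friction and masses are not known exactly. Their poses are not given: they have to be found in the camera images.
- stapler: dark grey stapler on the black desk pad, 34 mm wide, 145 mm long, 47 mm high; the upper arm (24 mm wide, 24 to 47 mm above its underside) does not move. Grasp it across its width at mid length, fingertips about 10 mm or more above its underside. Origin: centre of its underside, y along its length, z up. 0.17 to 0.27 kg.
- clip_box: flat closed box of blue-grey clear plastic for paper clips on the desk pad, 50 mm (x) by 66 mm (y), 23 mm high; its lid does not open here. Grasp it across the 50 mm side. Origin: centre of its underside, y along its long side, z up. 0.06 to 0.09 kg.
- eraser: white rubber in a blue sleeve on the desk pad, 22 mm wide (20 mm between the fingers), 52 mm long, 13 mm high. Grasp it across its width, fingertips about 6 mm above its underside so that they clear the rim of the tray. Origin: centre of its underside, y along its length, z up. 0.02 to 0.03 kg.
- rubber_stamp: office stamp on the desk pad, standing on a wooden block 25 mm (x) by 48 mm (y), 18 mm high, with a black turned knob, 24 mm across, that rises from the block's centre to 65 mm above the underside; grasp it by the knob, about 45 mm above the underside, from any side. Origin: centre of its underside, y along the block's long side, z up. 0.05 to 0.08 kg.
- long_tray: long narrow white tray with a grey lining, for the stapler: inside 50 mm (x) by 161 mm (y). The rim is 6 mm high and 4 mm wide, the floor inside is 2.5 mm above the desk pad. Fixed to the desk pad. Origin: centre of its underside, z up, y along its long side (a half turn is the same).
- wide_tray: broad white tray with a grey lining, for the clip box: inside 66 mm (x) by 82 mm (y). The rim is 6 mm high and 4 mm wide, the floor inside is 2.5 mm above the desk pad. Fixed to the desk pad. Origin: centre of its underside, z up, y along its long side (a half turn is the same).
- small_tray: small white tray with a grey lining, for the eraser: inside 37 mm (x) by 68 mm (y). The rim is 6 mm high and 4 mm wide, the floor inside is 2.5 mm above the desk pad. Fixed to the desk pad. Origin: centre of its underside, z up, y along its long side (a half turn is the same).
- ink_pad: closed blue tin ink pad on the desk pad, 58 mm (x) by 86 mm (y); its flat lid, 16 mm above the desk pad, stays shut. Fixed to the desk pad. Origin: centre of its underside, z up, y along its long side.
- magnifier: magnifying glass with a wooden handle lying on the desk beside the pad, 64 by 156 mm, 12 mm high, loose; to be left alone. Origin: centre of its underside, y from handle to lens. Right of it a tall cabinet stands beside the desk (x beyond 0.57 m, y below -0.28 m): fold the arm in before swinging past its front corner.
- mouse: dark grey computer mouse, 104 mm (x) by 58 mm (y), 38 mm high, on the desk behind the pad, loose; to be left alone. Origin: centre of its underside. A printer, about 0.2 m high, stands behind the left part of the pad (x beyond 0.67 m, y 0.12 to 0.57 m).

How it is judged:
By the outcome, as a careful person would: the job done as asked, in the order asked, and still so for the second after the job is handed in, with the robot touching nothing.
It also fails if it takes over 115 s, if anything falls off the work surface, if the arm or the gripper's body presses on something with over 40 N, if the wrist force passes 120 N, or if a joint passes its speed limit or range.

## Robot

A 6-joint arm with a two-finger parallel gripper is mounted at the origin on a cart in front of the work surface, level with it; the furniture and walls round the work are solid. World frame = base frame: x ahead of the robot, y to its left, z up, the work surface at z = 0. Lengths are in m, angles in rad, forces in N, time in s.
With the tool pointing down it reaches from about 0.375 to 0.9 m from the base axis. Payload 3.1 kg.
Tool frame: the origin (TCP) lies at the very end of the fingers, on their centre line; the grasp point (between the pads) lies 19 mm behind it; z points along the fingers, y is the line along which they close (so a half turn about z gives the same grasp; the last joint's range is limited). The gripper opens to 85 mm and grips with 20 to 120 N. Pads are 22 mm wide; open, the fingers measure 114 mm over their backs; the gripper's body (76 mm by 85 mm) begins 54 mm behind the grasp point. The pads swing forward as they close: fully open they stand 13 mm farther back than shut.
Start: joints at [0.953, 0.527, 1.433, -0, 1.181, -0.178], TCP at [0.266, 0.566, 0.231] pointing down, gripper open.
Joint ranges: [-3.08, 3.08], [-0.75, 2.2], [0.22, 2.44], [-1.43, 4.57], [0, 2.65], [-2.85, 2.85]. Speed limits (rad/s): [2.79, 2.79, 3.14, 3.14, 3.14, 3.14].

## Interface

Orientations are given as a unit quaternion [x, y, z, w].
In Python, from cell import * gives the robot as it stands. The module is installed in compiled form; this text tells all that it offers.
- The arm moves only by the tool play_rows, never from a script. Its argument "targets" is text: rows parted by semicolons, each of 5 numbers parted by spaces: the closure, from 0 (fully open) to 1 (shut), then the shift along the tool's x, y, z in mm, then the turn about the tool's z in degrees. In form: hand tx ty tz turn; .... A call has 1 to 8 rows; each row is the pose to reach, as a shift and turn from the pose commanded when the call began, along the tool's axes at that moment; what a row does not reach only later rows make up. A row lasts 1/10 s, in which the tool goes at most 50 mm and 8.59 degrees, less where a joint would pass 70% of its speed; a pose out of reach is approached as far as the arm can. A call with a gripper value outside its range is refused whole. The fingers move at their own pace and stop on an object; "grip_force" is the grip in N (left out, the last holds). Time passes only in rows, so rows that repeat a pose let the fingers close. It gives the time, the measured TCP pose, the force, the opening and the grip force at its end, in the units of the state.
- state(): the state, without advancing time (a new reading comes with each control period).
- read_camera(name): name is "scene" or "top"; returns a dict with "color" (400x640x3 uint8, blue, green, red), "depth" (400x640 float32, m along the optical axis (not along the pixel's ray), 0 where there is no reading), "intrinsics" (3x3 intrinsics, pixels), "rvec" (rotation vector, rad) and "tvec" (3), from world to camera coordinates, as OpenCV has them. Camera axes: x right, y down, z forward; pixel columns grow to the right and rows downward; lengths in m; the calibration is good to about 2 mm. A picture is of the moment at which its call begins.
- job_done(): hands the job in; it is judged then, once.
Trained networks look in a picture, given as the dict that the camera call returned (one of the last four; its "shot" number tells which), for a name from the list of things; names that differ only in an ending like _2 or _b are one class to them, and where a whole thing is asked for, a point or a joint stands for the part that bears it (a point fixed in the world has none). Each returns a list of dicts, best first, with "score" (0 to 1); they miss things now and then, are a little off and sometimes report something else, mostly with a low value. They report only what shows in the picture. A call takes as long as a camera call.
- spot_in(picture, target): "point" ([x, y, z] in m, in world coordinates, good to about 4 mm: the middle of the surface that is visible of it).
- pinpoint(picture, target): "point" ([x, y, z] in m, in world coordinates, good to about 4 mm: a listed point, or the origin of a listed thing).
The state is a dict: "clock": time; "joints": joint angles; "joint_velocities": joint speeds; "tau": joint torques, N m; "ee_pos": TCP position; "ee_rot": TCP orientation; "contact_force": force on the tool from outside, world axes, zero at the start; "torque": the same for the moment, N m; "width": finger opening in m; "grasp_force": force on a finger pad.
Only numpy, scipy, OpenCV 4.12 (cv2) and the standard library are available. Lean on these libraries where they do the work, as an engineer would, in place of code of your own. Each camera call takes 0.05 s, during which the arm holds its last target. There are 200 camera calls.

## Working session

There is one attempt and no reset: what is moved stays moved. The work goes in short steps, Python scripts to look and compute and a tool call to move; the robot and the scene stay as the last step left them, time stands still between calls to the robot, and variables do not carry over. Pictures are saved under pics/ and viewed, at most 14 in all, crops included, and the job is handed in when it is done.

Besides the shell and the picture viewer there is one more tool, called as name(argument=value, ...), one argument or row to a line, values as JSON. play_rows: Moves the arm, as the interface text tells. Its arguments: {"type":"object","properties":{"targets":{"type":"string"},"grip_force":{"type":"number"}},"required":["targets"]}

```bash
mkdir -p pics; ls; cat > h.py <<'E'
from cell import *
import numpy as np, cv2
from scipy.spatial.transform import Rotation as R
def cam(p):
    return np.array(p["intrinsics"]),cv2.Rodrigues(np.array(p["rvec"],float))[0],np.array(p["tvec"],float).ravel()
def cloud(p):
    K,Rm,t=cam(p); d=p["depth"]; v,u=np.mgrid[:d.shape[0],:d.shape[1]]
    c=np.stack([(u-K[0,2])/K[0,0]*d,(v-K[1,2])/K[1,1]*d,d],-1)
    w=(c-t)@Rm; w[d==0]=np.nan; return w
def proj(p,x):
    K,Rm,t=cam(p); c=Rm@np.array(x)+t; q=K@c; return q[:2]/q[2]
E
python3 - <<'E'
from h import *
s=state(); print({k:np.round(v,3).tolist() for k,v in s.items()})
for n in("scene","top"):
    p=read_camera(n); cv2.imwrite(f"pics/{n}0.png",p["color"]); np.save(n+"0.npy",p,allow_pickle=True)
    K,Rm,t=cam(p); print(n,K.tolist(),(-Rm.T@t).round(3), Rm.T[:,2].round(2))
    for o in "stapler clip_box eraser rubber_stamp long_tray wide_tray small_tray ink_pad mouse magnifier".split():
        for f in(spot_in,pinpoint):
            print(o,f.__name__,[(np.round(r["point"],3).tolist(),round(r["score"],2),proj(p,r["point"]).round().tolist()) for r in f(p,o)[:4]])
E
```

```text
pics
{'clock': 0.0, 'joints': [0.952, 0.528, 1.434, 0.0, 1.181, -0.179], 'joint_velocities': [0.001, -0.0, 0.001, 0.001, 0.001, 0.002], 'tau': [0.001, -44.234, -17.803, -0.0, 0.009, -0.0], 'ee_pos': [0.266, 0.565, 0.23], 'ee_rot': [0.218, 0.976, -0.001, -0.0], 'contact_force': [0.242, -0.199, 0.983], 'torque': [-0.051, -0.006, -0.018], 'grasp_force': 0.0, 'width': 0.085}
scene [[454.2767895303291, 0.0, 314.22677108624265], [0.0, 454.2767895303291, 196.89729727365042], [0.0, 0.0, 1.0]] [ 0.159 -0.702  0.902] [ 0.32  0.64 -0.7 ]
stapler call [([0.435, -0.038, 0.031], 0.96, [293.0, 247.0])]
stapler call [([0.44, -0.033, 0.002], 0.93, [295.0, 252.0]), ([0.435, 0.094, 0.001], 0.71, [273.0, 220.0])]
clip_box call [([0.438, 0.088, 0.022], 0.61, [275.0, 216.0])]
clip_box call [([0.434, 0.096, -0.004], 0.7, [273.0, 221.0])]
eraser call [([0.428, 0.376, 0.015], 0.63, [236.0, 157.0])]
eraser call [([0.426, 0.38, 0.003], 0.41, [235.0, 160.0])]
rubber_stamp call [([0.598, 0.37, 0.021], 0.75, [287.0, 142.0]), ([0.698, -0.037, 0.029], 0.32, [383.0, 214.0])]
rubber_stamp call [([0.601, 0.377, 0.003]
[... 1751 characters left out ...]
262.0, 252.0])]
long_tray call [([0.431, 0.246, -0.002], 0.84, [262.0, 251.0])]
wide_tray call [([0.598, 0.243, 0.003], 0.85, [270.0, 191.0])]
wide_tray call [([0.599, 0.243, 0.005], 0.59, [270.0, 191.0])]
small_tray call [([0.598, 0.097, 0.0], 0.67, [322.0, 196.0])]
small_tray call [([0.6, 0.102, -0.003], 0.71, [320.0, 196.0])]
ink_pad call [([0.598, -0.049, 0.014], 0.87, [375.0, 200.0])]
ink_pad call [([0.601, -0.048, -0.001], 0.6, [373.0, 200.0])]
mouse call [([0.708, -0.045, 0.029], 0.78, [376.0, 160.0])]
mouse call [([0.715, -0.046, 0.002], 0.63, [375.0, 161.0])]
magnifier call [([0.53, -0.195, 0.002], 0.7, [426.0, 230.0])]
magnifier call [([0.496, -0.198, 0.001], 0.56, [426.0, 243.0])]
```

```bash
python3 - <<'E'
import cv2
a=cv2.imread("pics/top0.png")[110:320,170:460]; cv2.imwrite("pics/top0c.png",cv2.resize(a,(794,575),interpolation=cv2.INTER_CUBIC))
a=cv2.imread("pics/scene0.png")[100:330,190:480]; cv2.imwrite("pics/scene0c.png",cv2.resize(a,None,fx=2.6,fy=2.6,interpolation=cv2.INTER_CUBIC))
E
```

```text
(no output)
```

View pics/top0c.png

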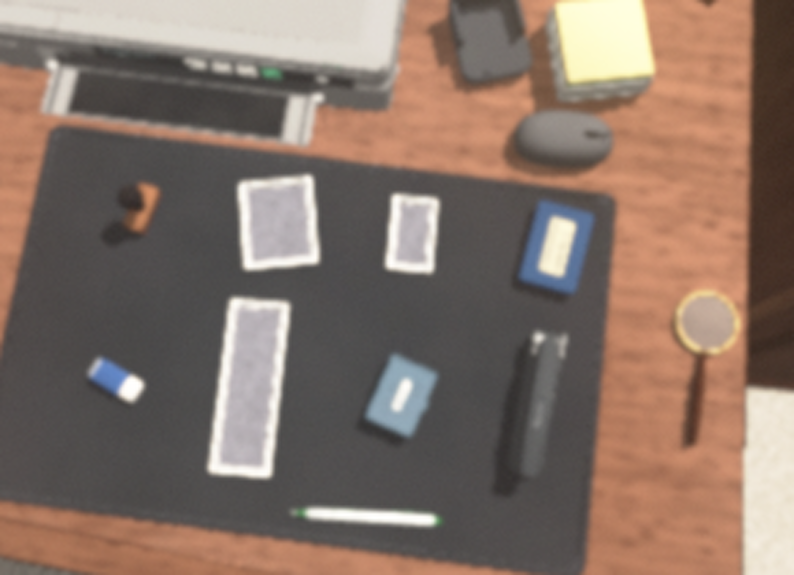

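View pics/scene0c.png

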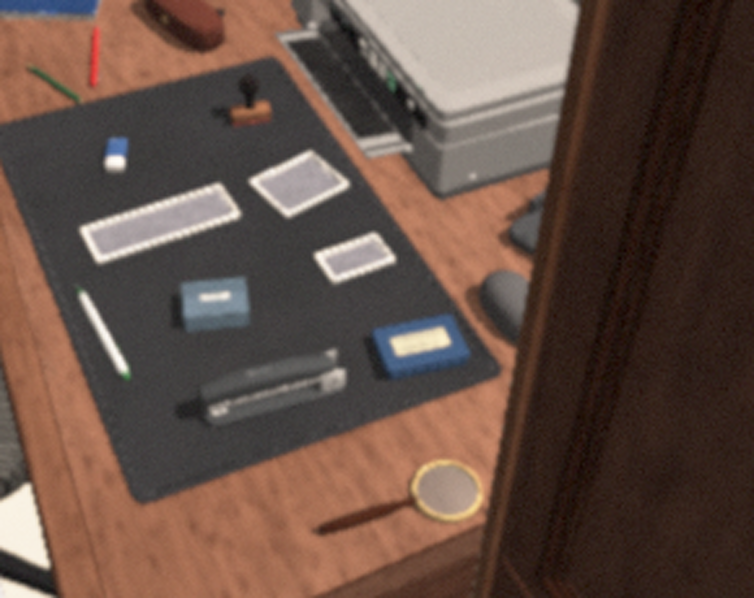

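```bash
cat > m.py <<'E'
from h import *
# name: guess xy, radius, plane height, (h,s,v) lo/hi, expected size
T={"long_tray":((.43,.246),.105,.006,(0,0,150),(180,60,255),(58,169)),
"wide_tray":((.60,.241),.072,.006,(0,0,150),(180,60,255),(74,90)),
"small_tray":((.60,.101),.055,.006,(0,0,150),(180,60,255),(45,76)),
"ink_pad":((.60,-.048),.062,.016,(100,110,50),(125,255,255),(58,86)),
"clip_box":((.436,.094),.052,.023,(90,50,60),(115,255,255),(50,66)),
"eraser":((.426,.379),.042,.013,(100,100,60),(125,255,255),(22,-1)),
"eraser_all":((.426,.379),.042,.013,(0,0,90),(180,255,255),(22,52)),
"rubber_stamp":((.601,.377),.040,.018,(0,90,70),(20,255,255),(25,48))}
def onplane(p,uv,z):
    K,Rm,t=cam(p); o=-Rm.T@t
    d=np.c_[uv,np.ones(len(uv))]@np.linalg.inv(K).T@Rm
    return o+d*((z-o[2])/d[:,2])[:,None]
def measure(p,n,xy=None,verbose=True):
    c,r,z,lo,hi,sz=T[n]; c=xy if xy is not None else c
    hsv=cv2.cvtColor(p["color"],cv2.COLOR_BGR2HSV); W=cloud(p)
    m=cv2.inRange(hsv,lo,hi); v,u=np.nonzero(m)
    P=onplane(p,np.c_[u,v].astype(float),z); k=np.hypot(P[:,0]-c[0],P[:,1]-c[1])<r
    P=P[k]; u,v=u[k],v[k]
    if len(P)<8: print(n,"none");return
    (cx,cy),(w,h),a=cv2.minAreaRect((P[:,:2]*1000).astype(np.float32))
    if w>h: w,h,a=h,w,a-90
    # a: direction of short side, long side at a+90
    long=(a+90+90)%180-90
    print(f"{n:13s} n={len(P)} c=({cx:.1f},{cy:.1f}) size {w:.0f}x{h:.0f} exp {sz} long axis {long:.1f} deg  zmed {np.nanmedian(W[v,u,2])*1000:.1f}")
E
python3 - <<'E'
from m import *
for n in("top","scene"):
    p=np.load(n+"0.npy",allow_pickle=True).item(); print(n)
    for o in T: measure(p,o)
    W=cloud(p)
    for nm,c,rad,lo in(("stapler",(.438,-.036),.085,.034),("clip",(.436,.094),.05,.014),("eraser",(.426,.379),.04,.008),("ink",(.6,-.048),.06,.010),("stamp",(.601,.377),.04,.01),("knob",(.601,.377),.04,.05)):
        k=(np.hypot(W[...,0]-c[0],W[...,1]-c[1])<rad)&(W[...,2]>lo)
        Q=W[k]
        if len(Q)<5: print(nm,len(Q)); continue
        (cx,cy),(w,h),a=cv2.minAreaRect((Q[:,:2]*1000).astype(np.float32))
        if w>h: w,h,a=h,w,a-90
        print(nm,len(Q),f"c=({cx:.1f},{cy:.1f}) {w:.0f}x{h:.0f} long {(a+180)%180-90:.1f}... mean",(Q[:,:2].mean(0)*1000).round(1),"z pct",(np.percentile(Q[:,2],[10,50,90])*1000).round(1))
        print("   pca", np.rad2deg(np.arctan2(*np.linalg.svd((Q[:,:2]-Q[:,:2].mean(0)))[2][0][::-1])).round(1) if len(Q)<3000 else "")
    k=(abs(W[...,0]-.52)<.02)&(abs(W[...,1]-.1)<.1); print("pad z",(np.nanpercentile(W[k][:,2],[10,50,90])*1000).round(1))
E
```

```text
top
long_tray     n=1530 c=(431.1,247.0) size 63x175 exp (58, 169) long axis 0.6 deg  zmed 2.9
wide_tray     n=940 c=(598.6,240.1) size 79x96 exp (74, 90) long axis 11.0 deg  zmed 2.9
small_tray    n=508 c=(600.1,102.3) size 50x82 exp (45, 76) long axis 0.5 deg  zmed 2.9
ink_pad none
clip_box      n=265 c=(435.2,98.0) size 46x62 exp (50, 66) long axis -18.5 deg  zmed 22.1
eraser        n=78 c=(426.8,383.7) size 22x24 exp (22, -1) long axis 63.2 deg  zmed 12.3
eraser_all    n=237 c=(423.9,377.1) size 29x62 exp (22, 52) long axis 66.7 deg  zmed 10.8
rubber_stamp  n=136 c=(596.8,376.5) size 25x51 exp (25, 48) long axis -10.5 deg  zmed 17.9
stapler 436 c=(435.0,-34.6) 23x137 long -4.7... mean [432.9 -33.7] z pct [38.7 43.9 47.8]
   pca 173.7
clip 456 c=(434.0,95.5) 50x65 long -18.3... mean [434.1  96.3] z pct [20.4 22.2 24.5]
   pca 161.5
eraser 149 c=(422.5,376.4) 21x51 long 65.2... mean [422.9 377. ] z pct [10.1 12.2 14.6]
   pca -114.3
ink 642 c=(597.1,-44.5) 58x87 long -10.2... mean [596.2 -44.5] z pct [13.9 16.3 18.7]
   pca 169.4
stamp 184 c=(596.9,378.5) 24x47 long -16.1... mean [
[... 816 characters left out ...]
n=121 c=(594.2,369.7) size 42x51 exp (25, 48) long axis -14.2 deg  zmed 15.9
stapler 462 c=(434.0,-35.2) 24x134 long -7.2... mean [430.9 -37. ] z pct [37.2 43.9 47.9]
   pca 173.7
clip 372 c=(434.9,97.4) 53x66 long -18.9... mean [433.7  94.3] z pct [19.5 23.2 25.9]
   pca 160.2
eraser 81 c=(423.5,376.8) 22x55 long 63.6... mean [423.  375.8] z pct [10.2 12.8 15.6]
   pca -114.2
ink 594 c=(597.9,-43.5) 62x87 long -11.0... mean [596.3 -45.8] z pct [15.  17.5 19.8]
   pca 169.1
stamp 156 c=(596.9,376.9) 26x47 long -8.9... mean [595.6 375.3] z pct [14.9 21.9 63.2]
   pca -12.8
knob 50 c=(596.5,375.8) 20x24 long -10.5... mean [595.7 374.9] z pct [53.2 59.8 66.7]
   pca -14.4
pad z [-1.7  1.3  3.6]
```

```bash
cat > go.py <<'E'
import sys
from h import *
s=state(); p=np.array(s["ee_pos"])*1000; r=R.from_quat(s["ee_rot"]); M=r.as_matrix()
psi=np.degrees(np.arctan2(M[1,0],M[0,0]))
print("t",round(s["clock"],2),"pos",p.round(1),"psi",round(psi,1),"tilt",(M[:,2]).round(3),"w",round(s["width"]*1000,1),"gf",round(s["grasp_force"],1),"F",np.round(s["contact_force"],1),"j6",round(s["joints"][5],2))
for a in sys.argv[1:]:
    x,y,z,q=map(float,a.split(","))
    d=M.T@(np.array([x,y,z])-p); t=(psi-q+90)%180-90
    print(a,"->",d.round(1),"turn",round(t,1))
E
python3 go.py 437,-35,150,-6.3 437,-35,10,-6.3
```

```text
t 2.1 pos [266.1 565.5 231.3] psi 154.8 tilt [ 0. -0. -1.] w 85.8 gf 0.0 F [-0.3  0.2  0. ] j6 -0.18
437,-35,150,-6.3 -> [-410.4 -470.6   81.3] turn -18.9
437,-35,10,-6.3 -> [-410.4 -470.6  221.3] turn -18.9
```

play_rows(
  targets="0 -410 -471 81 -19;0 -410 -471 81 -19;0 -410 -471 81 -19;0 -410 -471 81 -19;0 -410 -471 81 -19;0 -410 -471 81 -19;0 -410 -471 81 -19;0 -410 -471 81 -19",
  grip_force=50,
)

```text
clock: 2.9
ee_pos: [0.3747, 0.1832, 0.1801]
ee_rot: [0.054, 0.999, 0.0, 0.001]
contact_force: [1.4, -0.2, -0.6]
width: 0.0853
grasp_force: 0.0
```

```bash
python3 go.py 437,-35,100,-6.3 437,-35,10,-6.3
```

```text
t 2.9 pos [374.7 183.2 180.1] psi 173.8 tilt [ 0.002  0.    -1.   ] w 85.3 gf 0.0 F [ 1.4 -0.2 -0.6] j6 -1.28
437,-35,100,-6.3 -> [ -85.3 -210.2   80.2] turn 0.1
437,-35,10,-6.3 -> [ -85.1 -210.3  170.2] turn 0.1
```

play_rows(
  targets="0 -85 -210 80 0;0 -85 -210 80 0;0 -85 -210 80 0;0 -85 -210 80 0;0 -85 -210 80 0;0 -85 -210 80 0;0 -85 -210 80 0;0 -85 -210 80 0",
)

```text
clock: 3.7
ee_pos: [0.4352, -0.0322, 0.1002]
ee_rot: [0.054, 0.999, 0.0, -0.0]
contact_force: [-0.3, 0.7, 0.5]
width: 0.0852
grasp_force: 0.0
```

```bash
python3 go.py 437,-35,10,-6.3
```

```text
t 3.7 pos [435.2 -32.2 100.2] psi 173.8 tilt [-0.001  0.    -1.   ] w 85.2 gf 0.0 F [-0.3  0.7  0.5] j6 -1.79
437,-35,10,-6.3 -> [-2.1 -2.7 90.2] turn 0.1
```

play_rows(
  targets="0 -2 -2 45 0;0 -2 -2 90 0;0 -2 -2 90 0;0 -2 -2 90 0;1 -2 -2 90 0;1 -2 -2 90 0;1 -2 -2 90 0;1 -2 -2 90 0",
)

```text
clock: 4.5
ee_pos: [0.4387, -0.0356, 0.0117]
ee_rot: [0.054, 0.999, -0.001, 0.002]
contact_force: [0.1, -0.4, -0.5]
width: 0.0278
grasp_force: 0.0
```

```bash
python3 go.py 435,246,120,0.6
```

```text
t 4.5 pos [438.7 -35.6  11.7] psi 173.8 tilt [ 0.004 -0.001 -1.   ] w 27.8 gf 0.0 F [ 0.1 -0.4 -0.5] j6 -1.8
435,246,120,0.6 -> [  33.6  279.5 -108.7] turn -6.8
```

play_rows(
  targets="1 0 0 0 0;1 0 0 0 0;1 0 0 0 0",
)

```text
clock: 4.8
ee_pos: [0.4385, -0.0355, 0.0115]
ee_rot: [0.054, 0.999, -0.0, 0.001]
contact_force: [1.0, 1.2, 11.4]
width: 0.0216
grasp_force: 48.4
```

```bash
python3 go.py; python3 - <<'E'
from h import *
p=read_camera("scene"); cv2.imwrite("pics/s1.png",cv2.resize(p["color"][150:350,190:440],(750,600),interpolation=cv2.INTER_CUBIC))
E
```

```text
t 4.8 pos [438.5 -35.5  11.5] psi 173.8 tilt [ 0.003 -0.001 -1.   ] w 21.6 gf 48.4 F [ 1.   1.2 11.4] j6 -1.8
```

View pics/s1.png

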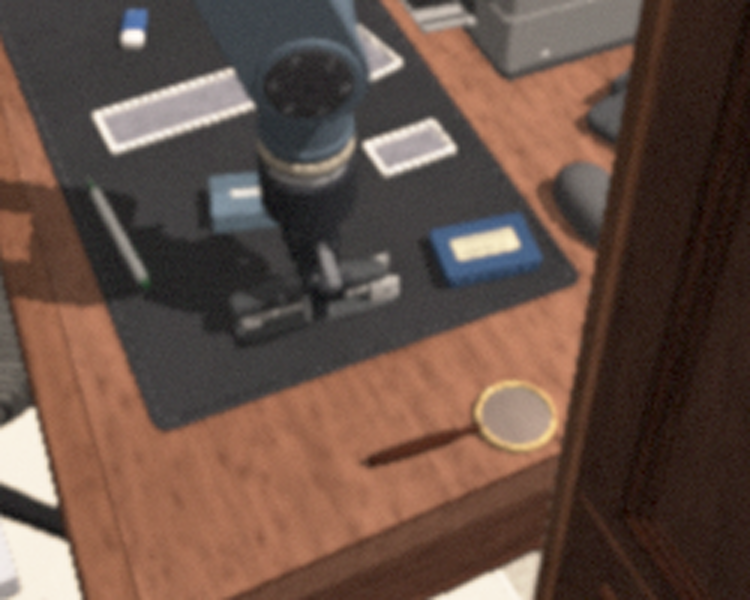

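play_rows(
  targets="1 0 0 -45 0;1 0 0 -90 0;1 20 160 -90 -7;1 33 280 -90 -7;1 33 280 -90 -7;1 33 280 -90 -7;1 33 280 -90 -7;1 33 280 -90 -7",
)

```text
clock: 5.65
ee_pos: [0.4344, 0.2496, 0.1003]
ee_rot: [-0.008, 1.0, 0.0, 0.0]
contact_force: [1.1, -0.2, -2.2]
width: 0.0214
grasp_force: 49.8
```

```bash
python3 go.py 432,246.5,15,0.6
```

```text
t 5.65 pos [434.4 249.6 100.3] psi -179.1 tilt [ 0.001  0.001 -1.   ] w 21.4 gf 49.8 F [ 1.1 -0.2 -2.2] j6 -1.29
432,246.5,15,0.6 -> [ 2.5 -3.1 85.3] turn 0.3
```

play_rows(
  targets="1 2 -3 40 0;1 2 -3 72 0;1 2 -3 75 0;1 2 -3 75 0;1 2 -3 75 0",
)

```text
clock: 6.15
ee_pos: [0.4341, 0.2435, 0.0261]
ee_rot: [-0.007, 1.0, 0.0, 0.001]
contact_force: [-0.3, 0.4, -1.5]
width: 0.0214
grasp_force: 49.8
```

```bash
python3 go.py 432,246.5,15,0.6; python3 - <<'E'
from h import *
p=read_camera("scene"); q=read_camera("top")
a=cv2.resize(p["color"][120:270,150:350],(800,600),interpolation=cv2.INTER_CUBIC)
b=cv2.resize(q["color"][195:315,200:330],(650,600),interpolation=cv2.INTER_CUBIC)
cv2.imwrite("pics/s2.png",cv2.resize(np.hstack([a,b]),(798,330)))
E
```

```text
t 6.15 pos [434.1 243.5  26.1] psi -179.2 tilt [ 0.002  0.001 -1.   ] w 21.4 gf 49.8 F [-0.3  0.4 -1.5] j6 -1.3
432,246.5,15,0.6 -> [ 2.   3.  11.1] turn 0.2
```

View pics/s2.png

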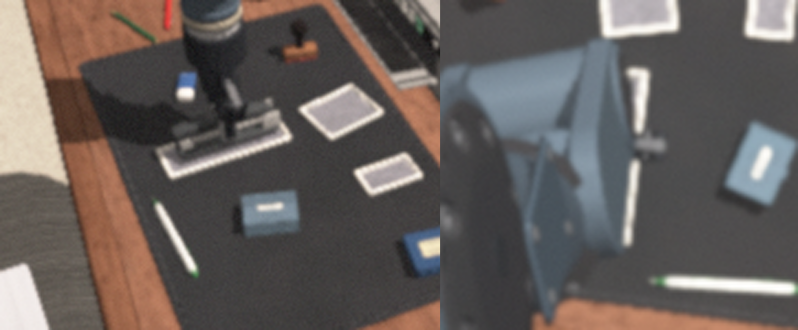

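play_rows(
  targets="1 2 2 5 0;1 2 2 9 0;1 2 2 9 0;1 2 2 10 0;1 2 2 11 0;1 2 2 11 0",
)

```text
clock: 6.85
ee_pos: [0.4311, 0.2456, 0.0141]
ee_rot: [-0.007, 1.0, 0.0, 0.0]
contact_force: [-0.4, 0.9, 0.4]
width: 0.0213
grasp_force: 50.1
```

```bash
python3 go.py 432,246.5,14,0.6
```

```text
t 6.85 pos [431.1 245.6  14.1] psi -179.2 tilt [ 0.  0. -1.] w 21.3 gf 50.1 F [-0.4  0.9  0.4] j6 -1.29
432,246.5,14,0.6 -> [-0.9  0.9  0.1] turn 0.2
```

play_rows(
  targets="1 0 0 1 0;0 0 0 1 0;0 0 0 1 0;0 0 0 1 0;0 0 0 1 0;0 0 -40 0;0 0 0 -90 0;0 0 0 -130 0",
)

```text
invalid input at $.targets[5]: expected 5 numbers
```

play_rows(
  targets="1 0 0 1 0;0 0 0 1 0;0 0 0 1 0;0 0 0 1 0;0 0 0 1 0;0 0 0 -40 0;0 0 0 -90 0;0 0 0 -130 0",
)

```text
clock: 7.65
ee_pos: [0.4311, 0.2455, 0.1454]
ee_rot: [-0.007, 1.0, -0.0, -0.0]
contact_force: [0.6, 0.7, 0.1]
width: 0.0853
grasp_force: 0.0
```

```bash
python3 go.py 434.5,96,120,-18.5 
```

```text
t 7.65 pos [431.1 245.5 145.4] psi -179.2 tilt [-0. -0. -1.] w 85.3 gf 0.0 F [0.6 0.7 0.1] j6 -1.29
434.5,96,120,-18.5 -> [  -1.3 -149.5   25.4] turn 19.3
```

Move over the clip box, which also clears the view of the stapler.

play_rows(
  targets="0 -1 -149 25 19;0 -1 -149 25 19;0 -1 -149 25 19;0 -1 -149 25 19;0 -1 -149 25 19;0 -1 -149 25 19",
)

```text
clock: 8.25
ee_pos: [0.4342, 0.0972, 0.119]
ee_rot: [0.158, 0.987, 0.0, -0.0]
contact_force: [0.1, 0.1, 0.1]
width: 0.085
grasp_force: 0.0
```

```bash
cat > st.py <<'E'
from h import *
for n in("top","scene"):
    p=read_camera(n); cv2.imwrite(f"pics/{n}_s.png",p["color"]); W=cloud(p)
    for nm,c,rad,lo,hi in(("stapler",(.431,.246),.09,.034,.056),):
        k=(np.hypot(W[...,0]-c[0],W[...,1]-c[1])<rad)&(W[...,2]>lo)&(W[...,2]<hi)
        k=k&(abs(W[...,1]-c[1])<.04); Q=W[k]
        (cx,cy),(w,h),a=cv2.minAreaRect((Q[:,:2]*1000).astype(np.float32))
        if w>h: w,h,a=h,w,a-90
        print(n,nm,len(Q),f"c=({cx:.1f},{cy:.1f}) {w:.0f}x{h:.0f} long {a%180-90:.1f} mean",(Q[:,:2].mean(0)*1000).round(1),"z",(np.percentile(Q[:,2],[10,50,90])*1000).round(1),"x pct",np.percentile(Q[:,0],[1,99]).round(3),"pca",np.rad2deg(np.arctan2(*np.linalg.svd((Q[:,:2]-Q[:,:2].mean(0)))[2][0][::-1])).round(1))
    print([(np.round(r["point"],3).tolist(),round(r["score"],2)) for r in pinpoint(p,"stapler")[:2]],[(np.round(r["point"],3).tolist(),round(r["score"],2)) for r in pinpoint(p,"long_tray")[:2]])
a=cv2.imread("pics/scene_s.png")[130:250,180:330];b=cv2.imread("pics/top_s.png")[200:320,210:360]
cv2.imwrite("pics/st.png",cv2.resize(np.hstack([a,b]),(800,320),interpolation=cv2.INTER_CUBIC))
E
python3 st.py; python3 go.py 434.5,96,10,-18.5
```

```text
top stapler 434 c=(430.5,246.8) 25x140 long 0.4 mean [427.1 245.2] z [41.  46.4 49.9] x pct [0.363 0.493] pca -179.4
[([0.434, 0.244, 0.006], 0.71)] [([0.432, 0.243, 0.0], 0.66)]
scene stapler 295 c=(425.0,246.2) 27x130 long -0.6 mean [411.7 241.9] z [37.8 46.6 50.9] x pct [0.361 0.464] pca -179.6
[([0.432, 0.249, 0.004], 0.89), ([0.6, 0.101, -0.0], 0.66)] [([0.428, 0.249, 0.006], 0.65)]
t 8.55 pos [434.2  97.6 119.1] psi 161.9 tilt [ 0.  0. -1.] w 85.4 gf 0.0 F [ 0.4 -0.5 -0.6] j6 -1.29
434.5,96,10,-18.5 -> [ -0.8  -1.5 109.1] turn 0.4
```

View pics/st.png

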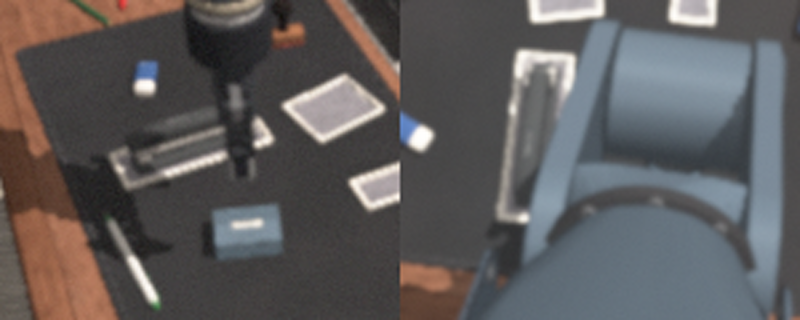

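play_rows(
  targets="0 -1 -1 50 0;0 -1 -1 100 0;0 -1 -1 111 0;0 -1 -1 111 0;1 -1 -1 111 0;1 -1 -1 111 0;1 -1 -1 111 0;1 -1 -1 111 0",
  grip_force=35,
)

```text
clock: 9.35
ee_pos: [0.4363, 0.0954, 0.0104]
ee_rot: [0.158, 0.987, 0.0, 0.002]
contact_force: [0.6, 1.3, 8.8]
width: 0.0478
grasp_force: 35.3
```

```bash
python3 go.py 598,240,100,11 598,240,11.5,11
```

```text
t 9.35 pos [436.3  95.4  10.4] psi 161.8 tilt [ 0.005 -0.    -1.   ] w 47.8 gf 35.3 F [0.6 1.3 8.8] j6 -1.29
598,240,100,11 -> [-108.9  188.   -88.9] turn -29.2
598,240,11.5,11 -> [-108.4  187.9   -0.4] turn -29.2
```

play_rows(
  targets="1 0 0 -45 0;1 0 0 -85 0;1 -40 70 -85 -15;1 -107 188 -85 -29;1 -107 188 -85 -29;1 -107 188 -85 -29;1 -107 188 -85 -29;1 -107 188 -85 -29",
)

```text
clock: 10.15
ee_pos: [0.5978, 0.2426, 0.0951]
ee_rot: [-0.095, 0.995, 0.0, 0.003]
contact_force: [-0.2, -1.1, -0.6]
width: 0.0475
grasp_force: 37.5
```

```bash
python3 go.py 599.9,240.7,13,11
```

```text
t 10.15 pos [597.8 242.6  95.1] psi -169.1 tilt [ 0.006  0.001 -1.   ] w 47.5 gf 37.5 F [-0.2 -1.1 -0.6] j6 -1.55
599.9,240.7,13,11 -> [-1.2 -2.3 82.1] turn -0.1
```

play_rows(
  targets="1 -2 -2 40 0;1 -2 -2 70 0;1 -2 -2 74 0;1 -2 -2 74 0;1 -2 -2 74 0;1 -2 -2 74 0",
)

```text
clock: 10.75
ee_pos: [0.5988, 0.239, 0.0212]
ee_rot: [-0.094, 0.996, 0.0, 0.002]
contact_force: [0.4, 0.9, -0.9]
width: 0.0471
grasp_force: 37.5
```

```bash
python3 go.py 599.9,240.7,13,11
```

```text
t 10.75 pos [598.8 239.   21.2] psi -169.2 tilt [ 0.003  0.001 -1.   ] w 47.1 gf 37.5 F [ 0.4  0.9 -0.9] j6 -1.55
599.9,240.7,13,11 -> [-1.4  1.4  8.2] turn -0.2
```

play_rows(
  targets="1 -1 1 5 0;1 -1 1 8 0;1 -1 1 9 0;1 -1 1 9 0",
)

```text
clock: 11.15
ee_pos: [0.5993, 0.2404, 0.0129]
ee_rot: [-0.094, 0.996, 0.0, 0.001]
contact_force: [-2.4, -1.3, 13.8]
width: 0.0475
grasp_force: 39.1
```

```bash
python3 go.py 599.9,240.7,13,11
```

```text
t 11.15 pos [599.3 240.4  12.9] psi -169.2 tilt [ 0.002  0.    -1.   ] w 47.5 gf 39.1 F [-2.4 -1.3 13.8] j6 -1.55
599.9,240.7,13,11 -> [-0.7  0.2 -0.1] turn -0.2
```

play_rows(
  targets="1 0 0 -1 0;0 0 0 -1 0;0 0 0 -1 0;0 0 0 -1 0;0 0 0 -1 0;0 0 0 -40 0;0 0 0 -90 0;0 0 0 -120 0",
)

```text
clock: 11.95
ee_pos: [0.5997, 0.2404, 0.1327]
ee_rot: [-0.094, 0.996, 0.0, 0.002]
contact_force: [0.4, -0.5, 0.6]
width: 0.0856
grasp_force: 0.0
```

```bash
python3 go.py 423,376.8,110,65.5
```

```text
t 11.95 pos [599.7 240.4 132.7] psi -169.2 tilt [ 0.003  0.001 -1.   ] w 85.6 gf 0.0 F [ 0.4 -0.5  0.6] j6 -1.55
423,376.8,110,65.5 -> [148.  167.1  22.2] turn -54.7
```

play_rows(
  targets="0 148 167 22 -55;0 148 167 22 -55;0 148 167 22 -55;0 148 167 22 -55;0 148 167 22 -55;0 148 167 22 -55;0 148 167 22 -55;0 148 167 22 -55",
)

```text
clock: 12.75
ee_pos: [0.4213, 0.3767, 0.1078]
ee_rot: [-0.543, 0.839, -0.0, -0.0]
contact_force: [0.2, 0.0, -0.3]
width: 0.0856
grasp_force: 0.0
```

```bash
cat > look.py <<'E'
import sys
from h import *
nm=sys.argv[1]; x,y,rad,lo,hi=map(float,sys.argv[2:7])
for n in("top","scene"):
    p=read_camera(n); cv2.imwrite(f"pics/{n}_l.png",p["color"]); W=cloud(p)
    Q=W[(np.hypot(W[...,0]-x,W[...,1]-y)<rad)&(W[...,2]>lo)&(W[...,2]<hi)]
    if len(Q)<5: print(n,len(Q)); continue
    (cx,cy),(w,h),a=cv2.minAreaRect((Q[:,:2]*1000).astype(np.float32))
    if w>h: w,h,a=h,w,a-90
    print(n,nm,len(Q),f"c=({cx:.1f},{cy:.1f}) {w:.0f}x{h:.0f} long {a%180-90:.1f} mean",(Q[:,:2].mean(0)*1000).round(1),"z",(np.percentile(Q[:,2],[10,50,90])*1000).round(1),"pca",np.rad2deg(np.arctan2(*np.linalg.svd((Q[:,:2]-Q[:,:2].mean(0)))[2][0][::-1])).round(1))
    print([(np.round(r["point"],3).tolist(),round(r["score"],2)) for r in pinpoint(p,nm)[:2]])
E
python3 look.py clip_box .598 .24 .055 .016 .04; python3 go.py 423,376.8,6,65.5
```

```text
top clip_box 415 c=(596.9,239.8) 48x66 long 10.3 mean [596.  239.4] z [22.6 24.9 27.3] pca -168.8
[([0.601, 0.235, 0.004], 0.84)]
scene clip_box 298 c=(598.1,239.1) 53x73 long 8.3 mean [595.2 236.9] z [19.6 25.8 28.7] pca -174.7
[([0.598, 0.239, 0.002], 0.57)]
t 12.95 pos [421.9 376.2 107.9] psi -114.3 tilt [-0. -0. -1.] w 85.4 gf 0.0 F [-0.4  0.4  0.2] j6 -2.19
423,376.8,6,65.5 -> [ -1.   -0.8 101.9] turn 0.2
```

play_rows(
  targets="0 -1 -1 50 0;0 -1 -1 95 0;0 -1 -1 103 0;0 -1 -1 103 0;1 -1 -1 103 0;1 -1 -1 103 0;1 -1 -1 103 0;1 -1 -1 103 0",
  grip_force=25,
)

```text
clock: 13.75
ee_pos: [0.4237, 0.3774, 0.0064]
ee_rot: [-0.543, 0.84, -0.0, 0.001]
contact_force: [0.0, -1.5, 0.9]
width: 0.0276
grasp_force: 0.0
```

play_rows(
  targets="1 0 0 0 0;1 0 0 0 0;1 0 0 0 0;1 0 0 0 0",
)

```text
clock: 14.15
ee_pos: [0.4235, 0.3773, 0.0063]
ee_rot: [-0.543, 0.84, -0.0, 0.001]
contact_force: [-1.3, -0.1, 5.4]
width: 0.0201
grasp_force: 25.2
```

```bash
python3 go.py 600,102,90,0.7
```

```text
t 14.15 pos [423.5 377.3   6.3] psi -114.2 tilt [ 0.002  0.001 -1.   ] w 20.1 gf 25.2 F [-1.3 -0.1  5.4] j6 -2.19
600,102,90,0.7 -> [ 178.6 -273.9  -83.7] turn 65.1
```

play_rows(
  targets="1 0 0 -45 0;1 0 0 -84 0;1 179 -274 -84 65;1 179 -274 -84 65;1 179 -274 -84 65;1 179 -274 -84 65;1 179 -274 -84 65;1 179 -274 -84 65",
)

```text
clock: 14.95
ee_pos: [0.5856, 0.1225, 0.0893]
ee_rot: [-0.121, 0.993, 0.0, 0.0]
contact_force: [0.1, 1.6, -0.1]
width: 0.0198
grasp_force: 24.7
```

```bash
python3 go.py 600,102,90,0.7
```

```text
t 14.95 pos [585.6 122.5  89.3] psi -166.1 tilt [ 0.  0. -1.] w 19.8 gf 24.7 F [ 0.1  1.6 -0.1] j6 -1.79
600,102,90,0.7 -> [ -9.1 -23.3  -0.7] turn 13.2
```

play_rows(
  targets="1 -5 -15 0 8;1 -5 -15 0 10;1 -5 -15 30 10;1 -5 -15 60 10;1 -5 -15 60 10;1 -5 -15 60 10",
)

```text
clock: 15.55
ee_pos: [0.593, 0.111, 0.0289]
ee_rot: [-0.037, 0.999, 0.0, -0.001]
contact_force: [0.9, -0.6, -0.4]
width: 0.0202
grasp_force: 24.7
```

```bash
python3 go.py 600,102,9,0.7; python3 - <<'E'
from h import *
p=read_camera("scene"); q=read_camera("top")
a=p["color"][150:250,270:390]; b=q["color"][150:250,250:370]
cv2.imwrite("pics/e.png",cv2.resize(np.hstack([a,b]),(798,332),interpolation=cv2.INTER_CUBIC))
E
```

```text
t 15.55 pos [593.  111.   28.9] psi -175.8 tilt [-0.001  0.    -1.   ] w 20.2 gf 24.7 F [ 0.9 -0.6 -0.4] j6 -1.64
600,102,9,0.7 -> [-6.4 -9.5 19.9] turn 3.5
```

View pics/e.png

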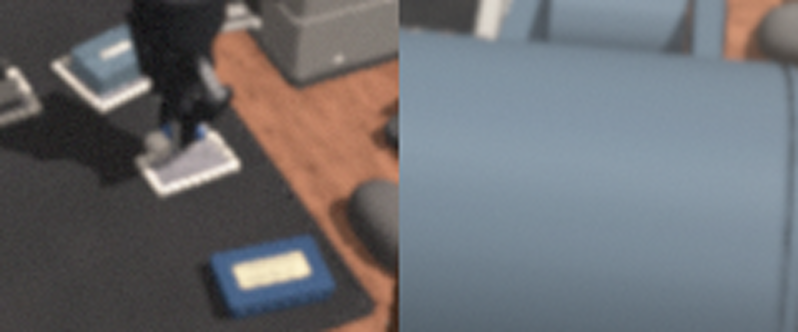

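play_rows(
  targets="1 -7 -9 0 3.5;1 -7 -9 0 3.5;1 -7 -9 12 3.5;1 -7 -9 14 3.5;1 -7 -9 14 3.5",
)

```text
clock: 16.15
ee_pos: [0.5999, 0.1028, 0.0142]
ee_rot: [-0.007, 1.0, 0.0, -0.001]
contact_force: [0.4, -0.1, -0.2]
width: 0.0203
grasp_force: 24.7
```

```bash
python3 go.py 600,102,9,0.7
```

```text
t 16.15 pos [599.9 102.8  14.2] psi -179.2 tilt [-0.002  0.    -1.   ] w 20.3 gf 24.7 F [ 0.4 -0.1 -0.2] j6 -1.6
600,102,9,0.7 -> [-0.1 -0.8  5.2] turn 0.1
```

play_rows(
  targets="1 0 -1 4 0;1 0 -1 5 0;1 0 -1 5.5 0;1 0 -1 5.5 0",
)

```text
clock: 16.55
ee_pos: [0.601, 0.1016, 0.0094]
ee_rot: [-0.006, 1.0, 0.0, -0.0]
contact_force: [0.9, 0.8, -0.2]
width: 0.0201
grasp_force: 24.7
```

```bash
python3 go.py 600,102,9,0.7
```

```text
t 16.55 pos [601.  101.6   9.4] psi -179.3 tilt [-0.  0. -1.] w 20.1 gf 24.7 F [ 0.9  0.8 -0.2] j6 -1.6
600,102,9,0.7 -> [1.  0.5 0.4] turn 0.0
```

play_rows(
  targets="1 0 0 0.5 0;1 0 0 0.5 0;0 0 0 0.5 0;0 0 0 0.5 0;0 0 0 0.5 0;0 0 0 -30 0;0 0 0 -75 0;0 0 0 -110 0",
)

```text
clock: 17.35
ee_pos: [0.6013, 0.1015, 0.1211]
ee_rot: [-0.006, 1.0, 0.0, 0.0]
contact_force: [1.1, 0.7, -1.0]
width: 0.0855
grasp_force: 0.0
```

```bash
python3 go.py 596.5,377,130,-13
```

```text
t 17.35 pos [601.3 101.5 121.1] psi -179.3 tilt [ 0.001  0.    -1.   ] w 85.5 gf 0.0 F [ 1.1  0.7 -1. ] j6 -1.6
596.5,377,130,-13 -> [  1.2 275.5  -8.9] turn 13.7
```

play_rows(
  targets="0 1 275 -20 14;0 1 275 -20 14;0 1 275 -20 14;0 1 275 -20 14;0 1 275 -20 14;0 1 275 -20 14;0 1 275 -20 14;0 1 275 -20 14",
)

```text
clock: 18.15
ee_pos: [0.5958, 0.3769, 0.1392]
ee_rot: [0.115, 0.993, -0.0, -0.0]
contact_force: [0.1, -0.2, 0.5]
width: 0.0856
grasp_force: 0.0
```

```bash
python3 look.py eraser .6 .102 .034 .010 .03; python3 go.py 596.5,377,26,-13; python3 - <<'E'
import cv2,numpy as np
a=cv2.imread("pics/scene_l.png")[110:250,220:400];b=cv2.imread("pics/top_l.png")[150:290,230:410]
cv2.imwrite("pics/er2.png",cv2.resize(np.hstack([a,b]),(800,311),interpolation=cv2.INTER_CUBIC))
E
```

```text
top eraser 140 c=(602.7,105.2) 36x59 long 13.6 mean [599.7 101.6] z [12.  14.6 16.7] pca -177.9
[([0.602, 0.106, 0.004], 0.55), ([0.6, 0.099, 0.0], 0.2)]
scene eraser 118 c=(599.7,97.7) 35x50 long 0.8 mean [599.6 100. ] z [12.1 15.7 18.3] pca -179.0
[([0.604, 0.107, 0.003], 0.51)]
t 18.35 pos [596.7 374.7 139.3] psi 166.6 tilt [-0.001 -0.001 -1.   ] w 85.3 gf 0.0 F [-0.1  0.2 -0.5] j6 -0.93
596.5,377,26,-13 -> [  0.6   2.3 113.3] turn -0.4
```

View pics/er2.png

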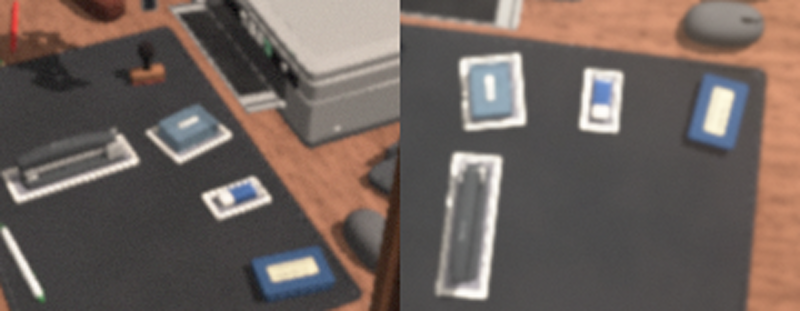

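play_rows(
  targets="0 1 1 50 0;0 1 1 95 0;0 1 1 113 0;0 1 1 113 0;1 1 1 113 0;1 1 1 113 0;1 1 1 113 0;1 1 1 113 0",
  grip_force=30,
)

```text
clock: 19.15
ee_pos: [0.5968, 0.3782, 0.0284]
ee_rot: [0.115, 0.993, 0.001, 0.001]
contact_force: [-0.4, 0.0, 0.2]
width: 0.0282
grasp_force: 0.0
```

play_rows(
  targets="1 0 0 0 0;1 0 0 0 0;1 0 0 0 0",
)

```text
clock: 19.45
ee_pos: [0.5967, 0.3784, 0.0282]
ee_rot: [0.115, 0.993, 0.001, 0.001]
contact_force: [-0.9, 0.4, 6.6]
width: 0.0229
grasp_force: 29.2
```

```bash
python3 go.py 597,-45,120,-10.6
```

```text
t 19.45 pos [596.7 378.4  28.2] psi 166.7 tilt [ 0.003  0.001 -1.   ] w 22.9 gf 29.2 F [-0.9  0.4  6.6] j6 -0.93
597,-45,120,-10.6 -> [ -97.5 -411.9  -92.3] turn -2.7
```

play_rows(
  targets="1 0 0 -45 0;1 0 0 -90 0;1 -97 -412 -92 -3;1 -97 -412 -92 -3;1 -97 -412 -92 -3;1 -97 -412 -92 -3;1 -97 -412 -92 -3;1 -97 -412 -92 -3",
)

```text
clock: 20.25
ee_pos: [0.5951, 0.0759, 0.1179]
ee_rot: [0.089, 0.996, -0.0, -0.0]
contact_force: [0.6, -0.2, -1.1]
width: 0.023
grasp_force: 29.6
```

play_rows(
  targets="1 -35 -160 0 0;1 -35 -160 0 0;1 -35 -160 0 0;1 -35 -160 0 0;1 -35 -160 0 0",
)

```text
clock: 20.75
ee_pos: [0.6016, -0.0884, 0.1178]
ee_rot: [0.092, 0.996, -0.0, 0.0]
contact_force: [1.3, 0.5, -0.5]
width: 0.0226
grasp_force: 29.6
```

```bash
python3 go.py 597,-45,47,-10.6
```

```text
t 20.75 pos [601.6 -88.4 117.8] psi 169.5 tilt [ 0. -0. -1.] w 22.6 gf 29.6 F [ 1.3  0.5 -0.5] j6 -1.72
597,-45,47,-10.6 -> [12.5 41.9 70.8] turn 0.1
```

play_rows(
  targets="1 12 42 0 0;1 12 42 0 0;1 12 42 40 0;1 12 42 64 0;1 12 42 64 0;1 12 42 64 0",
)

```text
clock: 21.35
ee_pos: [0.5969, -0.0409, 0.0538]
ee_rot: [0.088, 0.996, 0.0, -0.001]
contact_force: [1.1, -0.1, -1.1]
width: 0.0229
grasp_force: 29.7
```

```bash
python3 go.py 598,-45,44.5,-10.6;  python3 - <<'E'
from h import *
p=read_camera("scene"); a=p["color"][150:270,290:450]
cv2.imwrite("pics/k.png",cv2.resize(a,(640,480),interpolation=cv2.INTER_CUBIC))
E
```

```text
t 21.35 pos [596.9 -40.9  53.8] psi 169.8 tilt [-0.001  0.001 -1.   ] w 22.9 gf 29.7 F [ 1.1 -0.1 -1.1] j6 -1.65
598,-45,44.5,-10.6 -> [-1.8 -3.9  9.3] turn 0.4
```

View pics/k.png

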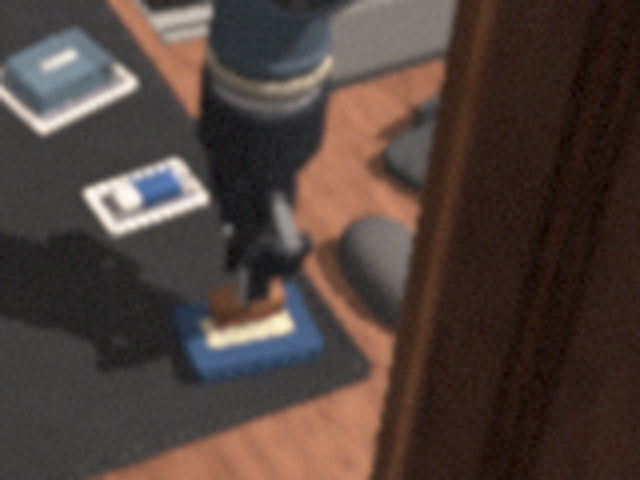

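play_rows(
  targets="1 -2 -4 3 0;1 -2 -4 6 0;1 -2 -4 8 0;1 -2 -4 9 0;1 -2 -4 9.5 0;1 -2 -4 9.5 0",
)

```text
clock: 22.0
ee_pos: [0.5985, -0.0469, 0.0448]
ee_rot: [0.09, 0.996, -0.0, 0.0]
contact_force: [-1.5, 0.0, 1.6]
width: 0.0225
grasp_force: 29.9
```

```bash
python3 go.py 598,-45,44.5,-10.6
```

```text
t 22.0 pos [598.5 -46.9  44.8] psi 169.7 tilt [ 0. -0. -1.] w 22.5 gf 29.9 F [-1.5  0.   1.6] j6 -1.66
598,-45,44.5,-10.6 -> [0.9 1.7 0.3] turn 0.3
```

Raise 1 mm and shift 1.5 mm left, then set down and release.

play_rows(
  targets="1 0 0 -2 0;1 0 1.5 -2 0;1 0 1.5 0 0;1 0 1.5 0.5 0;1 0 1.5 0.5 0",
)

```text
clock: 22.5
ee_pos: [0.5991, -0.0451, 0.0447]
ee_rot: [0.089, 0.996, 0.0, 0.0]
contact_force: [-1.2, 1.8, 6.2]
width: 0.0226
grasp_force: 30.1
```

play_rows(
  targets="0 0 0 0 0;0 0 0 0 0;0 0 0 0 0;0 0 0 0 0;0 0 0 -40 0;0 0 0 -90 0;0 0 0 -130 0;0 0 0 -130 0",
)

```text
clock: 23.3
ee_pos: [0.603, -0.0463, 0.1801]
ee_rot: [0.089, 0.996, -0.001, 0.006]
contact_force: [0.7, 0.8, 0.5]
width: 0.0857
grasp_force: 0.0
```

```bash
python3 go.py 450,350,175,-10
```

```text
t 23.3 pos [603.  -46.3 180.1] psi 169.7 tilt [ 0.013 -0.003 -1.   ] w 85.7 gf 0.0 F [0.7 0.8 0.5] j6 -1.65
450,350,175,-10 -> [221.1 362.8   1.8] turn -0.3
```

Swing the arm away to see everything.

play_rows(
  targets="0 221 363 2 0;0 221 363 2 0;0 221 363 2 0;0 221 363 2 0;0 221 363 2 0;0 221 363 2 0;0 221 363 2 0;0 221 363 2 0",
)

```text
clock: 24.1
ee_pos: [0.4535, 0.3294, 0.1711]
ee_rot: [0.09, 0.996, -0.0, -0.001]
contact_force: [0.2, 1.1, -0.9]
width: 0.0859
grasp_force: 0.0
```

```bash
python3 look.py rubber_stamp .598 -.045 .045 .028 .1; echo ink; python3 look.py ink_pad .598 -.045 .06 .011 .024;  python3 - <<'E'
from m import *
for n in ("top","scene"):
    p=read_camera(n); T["rubber_stamp"]=T["rubber_stamp"][:2]+(.034,)+T["rubber_stamp"][3:]; measure(p,"rubber_stamp",(.598,-.045)); measure(p,"ink_pad")
a=cv2.imread("pics/scene_l.png")[120:260,250:430];b=cv2.imread("pics/top_l.png")[145:285,240:420]
cv2.imwrite("pics/f.png",cv2.resize(np.hstack([a,b]),(800,311),interpolation=cv2.INTER_CUBIC))
E
```

```text
top rubber_stamp 154 c=(599.4,-44.4) 24x47 long -14.3 mean [594.3 -42.2] z [32.2 38.8 79.7] pca -177.5
[([0.602, -0.045, 0.018], 0.53)]
scene rubber_stamp 234 c=(599.3,-43.3) 26x49 long -6.3 mean [597.8 -46.7] z [32.1 37.3 79.8] pca 167.8
[([0.712, -0.041, -0.004], 0.67), ([0.604, -0.044, 0.019], 0.58)]
ink
top ink_pad 485 c=(597.0,-44.5) 58x86 long -10.1 mean [593.9 -43.5] z [14.4 16.4 18.6] pca 171.1
[([0.603, -0.048, -0.003], 0.74)]
scene ink_pad 419 c=(597.2,-44.9) 61x86 long -10.2 mean [592.1 -50.6] z [14.6 17.7 20.2] pca 162.8
[([0.6, -0.046, 0.002], 0.66)]
rubber_stamp  n=71 c=(598.0,-42.0) size 18x44 exp (25, 48) long axis -5.5 deg  zmed 34.5
ink_pad none
rubber_stamp  n=145 c=(595.4,-49.2) size 30x49 exp (25, 48) long axis -7.9 deg  zmed 33.6
ink_pad       n=205 c=(594.3,-49.0) size 59x83 exp (58, 86) long axis -12.1 deg  zmed 16.6
```

View pics/f.png

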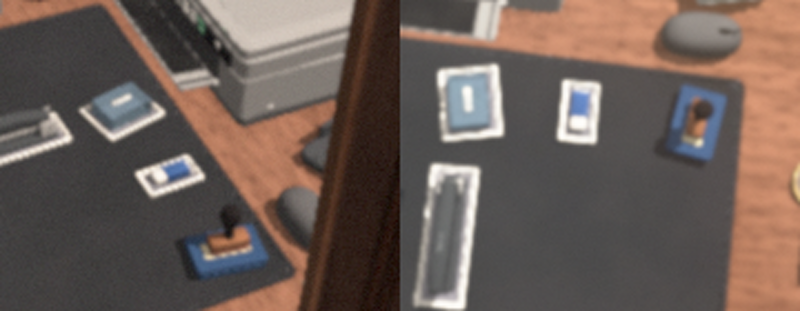

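play_rows(
  targets="0 0 0 0 0;0 0 0 0 0;0 0 0 0 0",
)

```text
clock: 24.9
ee_pos: [0.4552, 0.3276, 0.1721]
ee_rot: [0.09, 0.996, 0.0, 0.0]
contact_force: [-1.1, -0.0, 0.5]
width: 0.0857
grasp_force: 0.0
```

```bash
python3 -c "
from cell import *
print(job_done())"
```

```text
the job is handed in; nothing more can be done
None
```

The job is handed in at about 25 s: the stapler, clip box and eraser lie flat and centred in their trays, and the stamp stands upright about 2 mm from the middle of the ink pad's lid. I never touched the mouse or the magnifying glass. The hand-in gave no verdict, so this rests on my last camera measurements.

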